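# Set the drying box's vent flap half open on its stay

## Robot

A 6-joint arm with a two-finger parallel gripper is mounted at the origin on the work surface. World frame = base frame: x ahead of the robot, y to its left, z up, the work surface at z = 0. Lengths are in m, angles in rad, forces in N, time in s.
With the tool pointing down it reaches from about 0.3 to 0.85 m from the base axis. Payload 5.4 kg.
Tool frame: the origin (TCP) lies midway between the tips of the shut fingers; the grasp point (between the pads) lies 19 mm behind it; z points along the fingers, y is the line along which they close (so a half turn about z gives the same grasp; the last joint's range is limited). The gripper opens to 85 mm and grips with 20 to 120 N. Pads are 22 mm wide; open, the fingers measure 114 mm over their backs; the gripper's body (76 mm by 85 mm) begins 54 mm behind the grasp point. The pads swing forward as they close: fully open they stand 13 mm farther back than shut.
Start: joints at [1.133, 0.158, 1.597, -0, 1.386, -0.21], TCP at [0.13, 0.56, 0.207] pointing down, gripper open.
Joint ranges: [-2.91, 2.91], [-0.94, 2.29], [0.18, 2.7], [-1.29, 4.43], [0.17, 2.64], [-3, 3]. Speed limits (rad/s): [2.57, 2.57, 3.14, 3.14, 3.14, 3.14].

## Interface

Orientations are given as a unit quaternion [w, x, y, z].
In Python, from rig import manip, viewer gives the robot as it stands. Calls block until the motion is done:
- manip.move_ptp(position, orientation): joint-space move of the TCP to a pose.
- manip.movel(position, speed=0.15, orientation=None, guard=None): straight line of the TCP; orientation=None keeps the orientation; speed is the mean speed in m/s. With guard (N) it stops when the force on the tool has changed by that much, and returns True; else False.
- manip.goto_joints(angles): joint-space move.
- manip.grip(opening, f_grip=None): opening from 0.0 (shut) to 1.0 (fully open); f_grip is the grip in N (None keeps the last); returns when the fingers have stopped.
- manip.wait(seconds).
- manip.solve_ik(position, orientation): joint angles nearest the present ones, or None.
- viewer.camera(name): name is "scene" or "top" or "wrist"; returns the picture (384x512x3 uint8, red, green, blue); there is no depth.
- viewer.camera_model(name): a dict with "fx", "fy", "cx", "cy" (pixels), "R" (3x3) and "t" (3): a world point X has camera coordinates R X + t; the wrist camera has in their place "T_tool_cam" (4x4, takes a point from camera to tool coordinates, whose origin is the TCP and whose axes are the flange's). Camera axes: x right, y down, z forward; pixel columns grow to the right and rows downward; lengths in m; the calibration is good to about 2 mm. A picture is of the moment at which its call begins: read the wrist's pose just before it. camera_model takes no time and is no camera call.
A pose or a line that the arm cannot do raises manip.IKError and nothing moves.
- manip.finish_job(): hands the job in; it is judged then, once.
Trained networks look in the newest picture that a camera, given by its name, has taken for a name from the list of things; names that differ only in an ending like _2 or _b are one class to them, and where a whole thing is asked for, a point or a joint stands for the part that bears it (a point fixed in the world has none). Each returns a list of dicts, best first, with "p" (0 to 1); they miss things now and then, are a little off and sometimes report something else, mostly with a low value. They report only what shows in the picture. A call takes as long as a camera call.
- viewer.recognise(camera, thing): "at" ([x, y, z] in m, in the coordinates of the camera as it stood for that picture, good to about 4 mm: the middle of the surface that is visible of it).
- viewer.cut_out(camera, thing): "pixels" (384x512 bool, what is visible of it).
- viewer.tip_of(camera, thing): "at" ([x, y, z] in m, in the coordinates of the camera as it stood for that picture, good to about 4 mm: a listed point, or the origin of a listed thing).
Readings, each from a call of its own:
- manip.get_t(): time.
- manip.get_qpos(): joint angles.
- manip.get_joint_velocities(): joint speeds.
- manip.get_joint_torque(): joint torques, N m.
- manip.get_ee_pos(): TCP position.
- manip.get_tcp_rot(): TCP orientation.
- manip.get_contact_force(): force on the tool from outside, world axes, zero at the start.
- manip.get_wrist_torque(): the same for the moment, N m.
- manip.get_grip_width(): opening from 0.0 (shut) to 1.0 (fully open).
- manip.get_grip_force(): force on a finger pad.
Only numpy, scipy, OpenCV 4.12 (cv2) and the standard library are available. Lean on these libraries where they do the work, as an engineer would, in place of code of your own. Each camera call takes 0.05 s, during which the arm holds its last target. There are 200 camera calls.

## Task

The ware in the plywood drying box must dry faster: its glazed vent flap is shut, with the long slot of the steel stay over the pin on the box's top. Lift the stay off the pin by its knob, push the flap open, and drop the middle one of the three round holes fully down over the pin, then let go. Feel for the hole and do not force the stay down hard on the pin, do not let the sprung flap slam shut, and leave the pottery and tools around it alone.

Things in the scene. Friction and masses are not known exactly. Their poses are not given: they have to be found in the camera images.
- box: plywood drying box, 260 mm (x) by 340 mm (y) by 150 mm high, fixed to the table; origin at the centre of its underside, z up. The glazed vent flap is on its +x face, the face away from the robot, hung on an upright hinge at the box's -y end; the flap (210 mm long, 12 mm thick, top edge 143 mm above the table) runs from there towards the box's +y when shut.
- flap_hinge (a point): point on the flap's upright hinge axis, at x = 138, y = -120, z = 150 mm in the box's frame; same axes as the box.
- flap (a joint): opening of the vent flap, rad: 0 shut (as it starts), growing as its free edge swings away from the box (clockwise seen from above), end stop 1.1. A spring pulls it shut: 0.25 N m when shut and 0.5 N m more per rad, so 1.5 to 3 N at the stay's pivot; with the stay off the pin and let go, the flap slams.
- pivot (a point): the stay's pivot on the flap's top edge, 160 mm from the hinge axis along the flap (x = 138, y = 40 mm of the box when shut), at the height of the bar's underside, 163 mm above the table. Here the stay swivels freely sideways and pitches up.
- stay (a joint): upward pitch of the stay about its pivot, rad: 0 level, fully down on the pin's collar; positive with the knob end lifted. It falls back by its own weight. It must rise 11 mm at the pin to come clear (knob up by about 25 mm from the slot, 16 mm from the middle hole).
- knob (a point): middle of the stay's grip knob: an upright plain steel cylinder, 16 mm across, 36 mm tall, standing on the bar's free end 250 mm from the pivot. The point is 18 mm below the knob's top, 19 mm above the bar's top face, 24 mm above its underside. x axis along the bar from knob to pivot, z up. The stay rests along the box's x axis at the start.
- mid_hole (a point): centre of the middle round hole, at the bar's underside. The stay is a flat steel bar 22 mm wide, 5 mm thick, about 0.28 kg, smooth on the pin. From the pivot towards the knob: a slot (23 mm along the bar, 10.5 mm wide) centred at 110 mm, which is over the pin at the start, then three round holes of 10.5 mm at 145, 175 (this one) and 205 mm.
- pinplate: dark steel plate 60 by 34 by 3 mm on the box's top; origin at its underside's centre, x = 28, y = 40, z = 150 mm in the box's frame, same axes. The pin is clamped in it up to 5.5 mm either way along x from the middle: feel for it. Pin: 8 mm across, 11 mm tall, bevelled tip, on a 22 mm collar whose top, 13 mm above the box's top, carries the stay. It takes only light force.
- bowl: small white ceramic bowl, 68 mm across, 30 mm high, standing on the box's top at its -y end; origin under its centre (leave alone).
- vase: dark glazed vase, 96 mm across, 120 mm high, on the table beside the box; origin under its centre (leave alone).
- jar: amber glass jar, 64 mm across, 90 mm high, on the table beside the box; origin under its centre (leave alone).
- spatula: spatula lying on the table near the robot's right; origin at its middle (leave alone).
- mug: terracotta cup, 72 mm across, 80 mm high, on the table near the robot's left; origin under its centre (leave alone).

How it is judged:
By the outcome, as a careful person would: the job done as asked, in the order asked, and still so for the second after the job is handed in, with the robot touching nothing.
It also fails if it takes over 58 s, if anything falls off the work surface, if the arm or the gripper's body presses on something with over 40 N, if the wrist force passes 120 N, or if a joint passes its speed limit or range.

## Working session

There is one attempt and no reset: what is moved stays moved. The work goes in short steps, each a Python script; the robot and the scene stay as the last script left them, time stands still between calls to the robot, and variables do not carry over. Pictures are saved under pics/ and viewed, at most 10 in all, crops included, and the job is handed in when it is done.

```bash
ls; mkdir -p pics
cat > h.py <<'E'
import numpy as np, cv2
from rig import manip, viewer
from scipy.spatial.transform import Rotation as Ro
def wxyz(r):
    q=r.as_quat(); return [q[3],q[0],q[1],q[2]]
def rot():
    q=np.array(manip.get_tcp_rot())
    return Ro.from_matrix(q) if q.shape==(3,3) else Ro.from_quat([q[1],q[2],q[3],q[0]])
def world(cam,p,pose=None):
    m=viewer.camera_model(cam)
    if cam=="wrist":
        T=np.array(m["T_tool_cam"]); pt=T[:3,:3]@p+T[:3,3]
        return rot().apply(pt)+np.array(manip.get_ee_pos())
    return np.array(m["R"]).T@(np.array(p)-np.array(m["t"]))
def save(cam,n):
    im=viewer.camera(cam); cv2.imwrite(f"pics/{n}.png",im[:,:,::-1]); return im
E
python3 - <<'E'
from h import *
np.set_printoptions(precision=4,suppress=True)
a=save("scene","s1");b=save("top","t1")
cv2.imwrite("pics/st1.png",cv2.resize(np.hstack([a,b])[:,:,::-1],(800,300)))
for c in("top","scene"):
    for th in("box","flap_hinge","pivot","knob","mid_hole","pinplate","bowl","vase","jar","spatula","mug"):
        r=viewer.tip_of(c,th)
        print(c,th,[(round(d["p"],2),world(c,d["at"])) for d in r[:2]])
print(manip.get_t(),manip.get_tcp_rot(),manip.get_ee_pos())
E
```

```text
pics
top box [(0.88, array([ 0.5854, -0.1064, -0.0002]))]
top flap_hinge [(0.86, array([ 0.7309, -0.2098,  0.1532]))]
top pivot [(0.71, array([ 0.7127, -0.0491,  0.1679]))]
top knob [(0.79, array([ 0.465 , -0.0818,  0.187 ]))]
top mid_hole [(0.78, array([ 0.5385, -0.075 ,  0.1609]))]
top pinplate [(0.63, array([ 0.6005, -0.0649,  0.1506]))]
top bowl [(0.75, array([ 0.5794, -0.229 ,  0.1512])), (0.21, array([ 0.7111, -0.0446,  0.1638]))]
top vase [(0.94, array([0.5204, 0.1548, 0.0029]))]
top jar [(0.6, array([ 0.5337, -0.3877,  0.0025]))]
top spatula [(0.73, array([ 0.3239, -0.3692,  0.0028]))]
top mug [(0.65, array([0.3343, 0.3943, 0.0013])), (0.49, array([ 0.5393, -0.0759,  0.1614]))]
scene box [(0.68, array([ 0.5784, -0.1051,  0.001 ]))]
scene flap_hinge [(0.61, array([ 0.7328, -0.207 ,  0.1471]))]
scene pivot []
scene knob [(0.89, array([ 0.4645, -0.0812,  0.1879])), (0.6, array([ 0.3236, -0.3712, -0.0014]))]
scene mid_hole [(0.73, array([ 0.4629, -0.0849,  0.1903])), (0.7, array([ 0.5378, -0.0724,  0.1602]))]
scene pinplate [(0.7, array([ 0.7093, -0.0505,  0.1657])), (0.47, array([ 0.6027, -0.0646,  0.1528]))]
scene bowl []
scene vase [(0.84, array([0.5181, 0.1556, 0.0025]))]
scene jar [(0.97, array([ 0.5319, -0.3892,  0.0023]))]
scene spatula [(0.68, array([ 0.3218, -0.3721, -0.0003]))]
scene mug [(0.73, array([ 0.3263,  0.3971, -0.0015]))]
1.2 [-0.      0.1137  0.9935  0.    ] [0.1299 0.5601 0.2069]
```

View pics/st1.png

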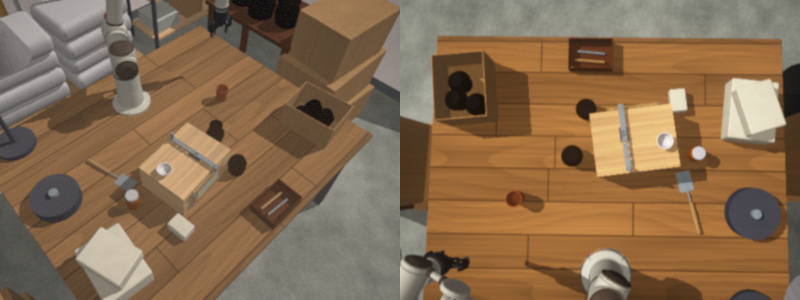

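```bash
cat >> h.py <<'E'
np.set_printoptions(precision=4,suppress=True)
B=dict(c=np.array([0.583,-0.106]),yaw=0.13)   # box pose, refined below
def b2w(p): 
    c,s=np.cos(B['yaw']),np.sin(B['yaw']); p=np.asarray(p,float)
    return np.array([B['c'][0]+c*p[0]-s*p[1],B['c'][1]+s*p[0]+c*p[1],p[2]])
def w2b(p):
    c,s=np.cos(B['yaw']),np.sin(B['yaw']); d=np.asarray(p)[:2]-B['c']
    return np.array([c*d[0]+s*d[1],-s*d[0]+c*d[1],p[2]])
def tool(yaw,pitch=0):  # fingers down, y across the bar; pitch>0 knob end lifted
    return Ro.from_euler('z',yaw)*Ro.from_euler('y',pitch)*Ro.from_matrix(np.diag([-1,1,-1]))
E
python3 - <<'E'
from h import *
P=dict(flap_hinge=(138,-120),pivot=(138,40),knob=(-112,40),mid_hole=(-37,40),box=(0,0))
for c in("top","scene"): viewer.camera(c)
X=[];Y=[]
for c in("top","scene"):
    for k,v in P.items():
        for d in viewer.tip_of(c,k)[:1]:
            w=world(c,d["at"])[:2]
            X.append(np.array(v)/1e3);Y.append(w)
Y+= [np.array(y) for y in [(.7309,-.2098),(.7127,-.0491),(.465,-.0818),(.5385,-.075),(.5854,-.1064),(.7328,-.207),(.5784,-.1051),(.4645,-.0812)]]
X+= [np.array(P[k])/1e3 for k in "flap_hinge pivot knob mid_hole box flap_hinge box knob".split()]
X=np.array(X);Y=np.array(Y)
from scipy.optimize import least_squares
def f(q):
    c,s=np.cos(q[2]),np.sin(q[2]); return (X@np.array([[c,s],[-s,c]])+q[:2]-Y).ravel()
r=least_squares(f,[.583,-.106,.13],loss='soft_l1',f_scale=.004)
print(r.x); print((f(r.x).reshape(-1,2)*1e3).round(1).tolist())
print(viewer.camera_model("wrist"))
B['c']=r.x[:2];B['yaw']=r.x[2]
k=b2w((-.112,.04,.187));print(k)
manip.grip(0.5)
manip.move_ptp(list(k+[0,0,.09]),wxyz(tool(B['yaw'])))
save("wrist","w1")
for th in("knob","mid_hole","pinplate","pivot"):
    print(th,[(round(d["p"],2),world("wrist",d["at"])) for d in viewer.tip_of("wrist",th)[:2]])
print(manip.get_t(),manip.get_ee_pos(),manip.get_qpos())
E
```

```text
[ 0.5804 -0.1074  0.1295]
[[0.2, 1.8], [1.2, -1.8], [-0.5, 0.2], [-1.2, 0.8], [-5.6, 0.1], [1.0, 1.3], [0.9, -0.5], [2.8, 2.6], [-2.2, 1.5], [3.4, -3.0], [1.9, 1.3], [-0.6, -0.8], [-0.8, -0.4], [0.1, 2.5], [-5.0, -1.0], [-0.0, -1.5], [2.0, -2.3], [-0.3, -1.0]]
{'fx': 333.3856120416365, 'fy': 333.3856120416365, 'cx': 258.2598798687698, 'cy': 195.3193441773234, 'T_tool_cam': array([[ 0.0004, -0.9613, -0.2754,  0.0708],
       [ 1.    ,  0.0002,  0.0007,  0.0005],
       [-0.0006, -0.2754,  0.9613, -0.1665],
       [ 0.    ,  0.    ,  0.    ,  1.    ]])}
[ 0.4642 -0.0822  0.187 ]
knob [(0.71, array([ 0.4641, -0.0875,  0.1882]))]
mid_hole [(0.56, array([ 0.5395, -0.0714,  0.1646]))]
pinplate [(0.7, array([ 0.6067, -0.0664,  0.1497]))]
pivot []
5.1167 [ 0.4643 -0.0818  0.277 ] [-0.4317 -0.1571  1.7752  0.      1.5235 -2.1326]
```

View pics/w1.png

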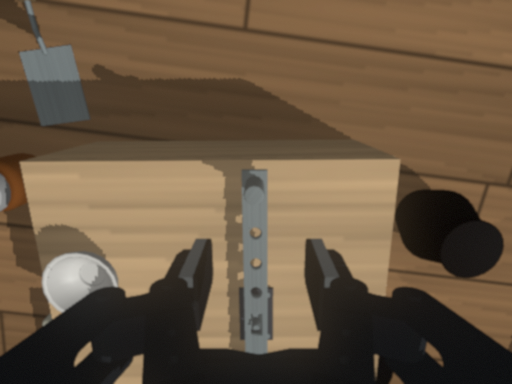

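```bash
cat >> h.py <<'E'
B.update(c=np.array([.5804,-.1074]),yaw=.1295)
def tool(yaw,pitch=0):  # fingers down, camera over the bar; pitch>0 knob end lifted
    return Ro.from_euler('z',yaw)*Ro.from_euler('y',pitch)*Ro.from_matrix(np.diag([1,-1,-1]))
def pix(u,v,z):  # wrist pixel to world at height z
    m=viewer.camera_model("wrist");T=np.array(m["T_tool_cam"]);R=rot()
    d=R.apply(T[:3,:3]@[(u-m["cx"])/m["fx"],(v-m["cy"])/m["fy"],1]);o=R.apply(T[:3,3])+manip.get_ee_pos()
    return o+d*(z-o[2])/d[2]
E
python3 - <<'E'
from h import *
k=b2w((-.112,.04,.187))
manip.move_ptp(list(k+[0,0,.055]),wxyz(tool(B['yaw'])))
im=save("wrist","w2")
c=im[0:384,156:356,::-1]; cv2.imwrite("pics/w2c.png",cv2.resize(c,None,fx=1.56,fy=1.56,interpolation=cv2.INTER_CUBIC) if 0 else cv2.resize(c[:300],None,fx=2,fy=2,interpolation=cv2.INTER_CUBIC))
for th in("knob","mid_hole","pinplate","pivot"):
    print(th,[(round(d["p"],2),w2b(world("wrist",d["at"]))) for d in viewer.tip_of("wrist",th)[:2]])
print(manip.get_t(),manip.get_ee_pos(),manip.get_qpos(),manip.get_grip_width(),k)
E
```

```text
knob [(0.7, array([-0.1145,  0.0372,  0.1906]))]
mid_hole [(0.95, array([-0.0351,  0.0408,  0.165 ]))]
pinplate []
pivot []
8.0167 [ 0.4642 -0.0822  0.242 ] [-0.4324 -0.1406  1.8286  0.      1.4536  1.0088] 0.49976310052723916 [ 0.4642 -0.0822  0.187 ]
```

View pics/w2c.png

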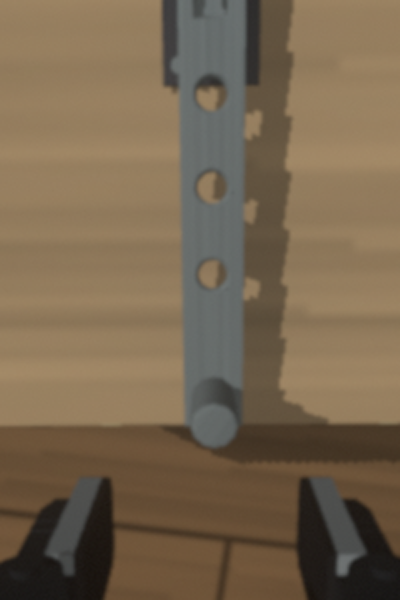

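Run:
```python
from h import *
for n,u,v,z in[("knobtop",263,212,.205),("h205",261.5,136.5,.168),("h175",261,93.5,.168),("h145",261,46,.168),("slotend",261,8,.168),("plateedgeL",238,43,.153),("plateedgeR",286,43,.153)]:
    print(n,w2b(pix(u,v,z)))
im=cv2.imread("pics/w1.png");cv2.imwrite("pics/w1c.png",cv2.resize(im[270:370,206:306],None,fx=6,fy=6,interpolation=cv2.INTER_CUBIC))
```

```text
knobtop [-0.1123  0.0379  0.205 ]
h205 [-0.068   0.0386  0.168 ]
h175 [-0.0386  0.0391  0.168 ]
h145 [-0.0084  0.0392  0.168 ]
slotend [0.0143 0.0392 0.168 ]
plateedgeL [-0.0043  0.0553  0.153 ]
plateedgeR [-0.0043  0.0214  0.153 ]
```

View pics/w1c.png

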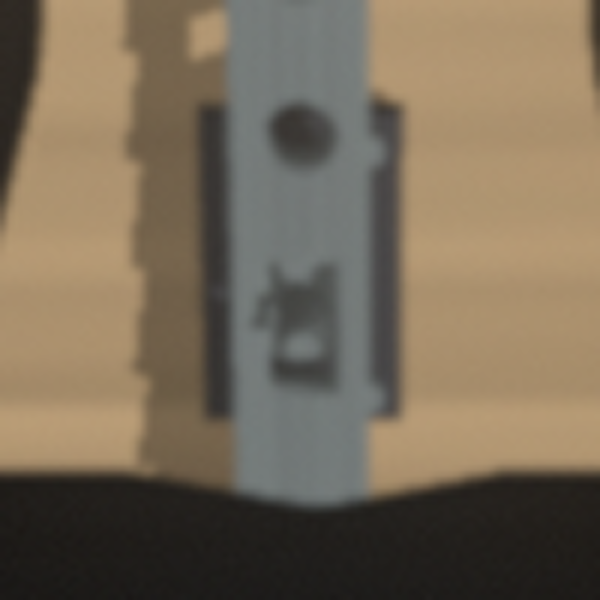

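Run:
```python
import h; from h import *
h.rot=lambda: Ro.from_euler('z',.1295)*Ro.from_matrix(np.diag([-1,1,-1])); manip.get_ee_pos=lambda:np.array([.4643,-.0818,.277])
for n,u,v,z in[("h145",256.5,292.2,.168),("slot-",256.5,313.7,.168),("slot+",256.5,335,.168),("pintop",256.3,327.5,.174),("pintop lo",256.3,326,.174),("pintop hi",256.3,330,.174),("plate-",256,287,.153),("plate+",256,339.5,.153),("knob",254,185,.205)]:
    print(n,w2b(h.pix(u,v,z)))
```

```text
h145 [-0.0075  0.0378  0.168 ]
slot- [0.0158 0.0378 0.168 ]
slot+ [0.0399 0.0378 0.168 ]
pintop [0.0267 0.0376 0.174 ]
pintop lo [0.025  0.0376 0.174 ]
pintop hi [0.0295 0.0376 0.174 ]
plate- [-0.0039  0.0372  0.153 ]
plate+ [0.0575 0.0371 0.153 ]
knob [-0.1206  0.0363  0.205 ]
```

```bash
cat >> h.py <<'E'
B['c']=B['c']+np.array([.0015*np.sin(B['yaw']),-.0015*np.cos(B['yaw'])])  # knob line seen 1.5 mm to -y
from scipy.optimize import brentq
DZ=.013
def stay(s,a,px=.028,dy=0,off=(0,0,0)):
    """TCP pose with stay coordinate s (m from pivot) at the pin (box x=px), pitch a"""
    P=np.array([px,.04+dy]);H=np.array([.138,-.12])
    piv=lambda t:H+.16*np.array([np.sin(t),np.cos(t)])
    t=brentq(lambda t:np.linalg.norm(piv(t)-P)-s,-.15,1.0); v=piv(t)
    u=(P-v)/np.linalg.norm(P-v); r=.25*np.cos(a)-.024*np.sin(a)
    k=b2w([*(v+u*r),.163+.25*np.sin(a)+.024*np.cos(a)])
    R=tool(B['yaw']+np.arctan2(-u[1],-u[0]),a)
    return k+R.apply([0,0,DZ])+np.array(off),wxyz(R),t
def go(s,a,v=.06,guard=None,**k):
    p,q,t=stay(s,a,**k); return manip.movel(list(p),speed=v,orientation=q,guard=guard)
E
python3 - <<'E'
from h import *
p,q,t=stay(.110,0); print(p,t)
manip.movel(list(p),speed=.1,orientation=q,guard=8)
print(manip.get_ee_pos(),manip.get_contact_force())
manip.grip(0.0,50)
print(manip.get_grip_width(),manip.get_grip_force(),manip.get_contact_force())
e=np.array(manip.get_ee_pos())
q1=stay(.119,0)[0]; 
g=manip.movel(list(e+b2w([.012,0,0])-b2w([0,0,0])),speed=.015,guard=5)
e2=np.array(manip.get_ee_pos()); print(g,(w2b(e2)-w2b(e))*1e3,manip.get_contact_force(),manip.get_t())
E
```

```text
[ 0.4644 -0.0837  0.174 ] -2.8419324571090705e-17
[ 0.4648 -0.0839  0.1747] [ 0.3766 -0.8825 -0.4866]
0.14391412238219659 48.81751835346222 [0.0408 0.303  4.8072]
True [-0.0701 -0.0158  0.0073] [-0.7598  1.2231  4.8776] 9.5333
```

Run:
```python
from h import *
save("wrist","w3"); print(manip.get_contact_force(),manip.get_wrist_torque(),manip.get_ee_pos(),w2b(manip.get_ee_pos()))
```

```text
[-1.0756 -0.2854  4.5586] [ 0.0108  0.1241 -0.0046] [ 0.4648 -0.084   0.1749] [-0.1116  0.0397  0.1749]
```

View pics/w3.png

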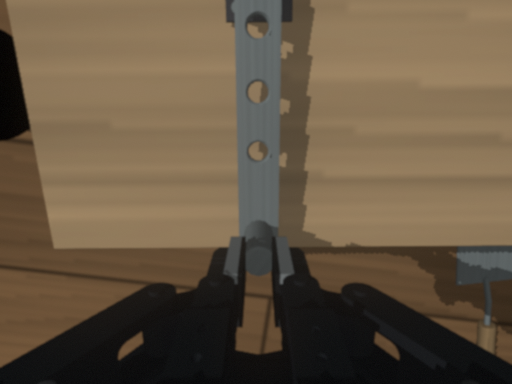

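Run:
```python
from h import *
ex=b2w([1,0,0])-b2w([0,0,0]); e=np.array(manip.get_ee_pos())+[0,0,.0004]
manip.movel(list(e),speed=.02); f0=np.array(manip.get_contact_force()); print(f0)
for i in range(1,14):
    manip.movel(list(e+ex*i*.001),speed=.02)
    f=np.mean([manip.get_contact_force() for _ in range(5)],0); d=(w2b(manip.get_ee_pos())-w2b(e))*1e3
    print(i,d,(f-f0)@ex,f[2])
    if (f-f0)@ex<-6: break
print(manip.get_t())
```

```text
[-0.093   0.7593  0.5212]
1 [-0.0565  0.0546 -0.3292] -5.799672858324882 3.9945221972219933
2 [ 0.1354  0.1114 -0.3934] -8.21948837468864 5.698404311350313
10.3333
```

Run:
```python
from h import *
ex=b2w([1,0,0])-b2w([0,0,0])
for _ in range(3):
    manip.wait(.2); print(w2b(manip.get_ee_pos())*1e3,np.array(manip.get_contact_force()),np.array(manip.get_contact_force())@ex)
```

```text
[-111.4975   39.7724  174.856 ] [-9.5025 -1.24    4.7277] -9.583103195709835
[-111.4915   39.7918  174.8755] [-8.2411 -1.3533  5.5597] -8.346824022211987
[-111.4876   39.7835  174.8627] [-8.0447 -1.3656  5.4365] -8.153688129178661
```

Run:
```python
from h import *
ex=b2w([1,0,0])-b2w([0,0,0])
def rd(n):
    manip.wait(.15); f=np.mean([manip.get_contact_force() for _ in range(4)],0)
    p=stay(.110,.03)[0]
    print(n,(w2b(manip.get_ee_pos())-w2b(p))*1e3,f@ex,f,manip.get_grip_width())
go(.110,0,.02); rd("home")
go(.110,.03,.03); rd("lift")
p,q,_=stay(.110,.03)
for i in (1,2,3,4,5,6,7,8,9,10):
    manip.movel(list(p+ex*i*.001),speed=.02,orientation=q); rd(i)
    if np.array(manip.get_contact_force())@ex<-8: break
print(manip.get_t())
```

```text
home [ 0.1134 -0.2559 -6.6971] -2.1459268516510126 [-2.0995 -0.4953  4.8421] 0.13958865940219514
lift [-0.0262  0.1349 -0.3683] 1.1865920242281176 [ 1.2114 -0.1135 -2.2975] 0.1378977804969683
1 [ 0.6758  0.0941 -0.1544] -1.5203145054682645 [-1.4546 -0.603  -0.4877] 0.1421642011765383
2 [2.0491 0.0128 0.0303] -1.3348614006778756 [-1.5141  1.2896 -0.3799] 0.14094269715445687
3 [ 3.0469 -0.013   0.0177] -0.9245276851756302 [-0.9028 -0.2271 -1.1092] 0.14125126618335473
4 [4.0401 0.0056 0.0196] -1.430505425103227 [-1.3995 -0.331  -0.9624] 0.13857058974090966
5 [ 5.0481 -0.0197  0.0191] -0.8119222605876372 [-0.7754 -0.3329 -1.7239] 0.1375148940103148
6 [ 6.0376 -0.0412  0.0067] -1.582630242660767 [-1.5553 -0.3127 -0.6344] 0.14210389233148174
7 [ 6.9144  0.0111 -0.0555] -1.7007517983692828 [-1.5726 -1.094  -1.0985] 0.14284754074575443
8 [ 7.0869  0.0404 -0.2028] -5.769561287990322 [-5.7109 -0.8248  0.0181] 0.13953237471219415
9 [ 7.2033  0.0843 -0.3832] -8.212038422386224 [-8.1062 -1.3451  1.5957] 0.13703552466546978
15.5167
```

Run:
```python
from h import *
PX=.0274
for s,a in((.115,.03),(.113,.08),(.113,.135),(.135,.135),(.155,.135),(.175,.13),(.175,.085)):
    go(s,a,.06,px=PX); print(s,a,manip.get_contact_force(),(np.array(manip.get_ee_pos())-stay(s,a,px=PX)[0])*1e3)
manip.wait(.2)
im=save("wrist","w4");cv2.imwrite("pics/w4c.png",cv2.resize(im[0:200,156:356,::-1],None,fx=3,fy=3,interpolation=cv2.INTER_CUBIC))
print(manip.get_t(),manip.get_contact_force(),manip.get_ee_pos(),manip.get_grip_width())
```

```text
0.115 0.03 [-2.0781 -0.2661 -1.0549] [0.0904 0.0385 0.0738]
0.113 0.08 [-0.5547  0.3054 -0.6587] [ 0.6485 -0.0412  0.1147]
0.113 0.135 [-2.1295 -0.8591 -1.1934] [ 0.1412  0.047  -0.3171]
0.135 0.135 [-0.9797 -0.8325 -1.2956] [ 0.1445  0.0903 -0.1705]
0.155 0.135 [-2.3101 -0.8391 -0.9311] [ 0.1362  0.0573 -0.1401]
0.175 0.13 [-3.791  -0.6863 -1.3272] [ 0.1088  0.095  -0.1385]
0.175 0.085 [-3.422   0.446  -1.3608] [-0.6272  0.0795 -0.0828]
18.5833 [-2.3436 -1.0216 -0.2829] [ 0.5298 -0.0697  0.1956] 0.1445285610891929
```

View pics/w4c.png

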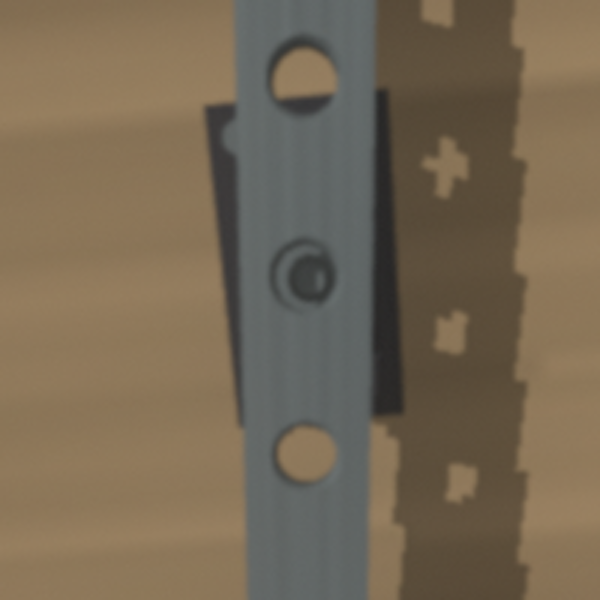

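Run:
```python
from h import *
K=dict(px=.0271,dy=-.0011)
go(.175,.08,.03,**K); manip.wait(.15)
def F(): return np.mean([manip.get_contact_force() for _ in range(4)],0)
f0=F();print(f0)
for a in np.arange(.07,-.001,-.007):
    go(.175,a,.03,**K); manip.wait(.1); f=F()-f0
    print(round(a,3),f,(np.array(manip.get_ee_pos())-stay(.175,a,**K)[0])*1e3)
    if f[2]>4 or np.linalg.norm(f[:2])>7: break
manip.wait(.1)
im=save("wrist","w5");cv2.imwrite("pics/w5c.png",cv2.resize(im[0:200,156:356,::-1],None,fx=3,fy=3,interpolation=cv2.INTER_CUBIC))
print(manip.get_t())
```

```text
[-3.0403 -0.7128 -1.045 ]
0.07 [-0.1548  1.6171  0.8326] [-0.1479  0.0281 -0.0649]
0.063 [-0.1618  0.8444 -0.3621] [-0.088   0.0123 -0.0172]
0.056 [ 0.2689 -1.0837  0.2774] [-0.0822  0.0235 -0.0067]
0.049 [-0.5928  0.3739  1.0114] [-0.1047  0.0257 -0.037 ]
0.042 [-0.3024  0.5795 -0.7286] [-0.0873  0.0075 -0.0362]
0.035 [0.0561 0.4014 1.0653] [-0.0697  0.0111 -0.0181]
0.028 [0.7291 1.7491 0.1354] [-0.0706  0.0158 -0.0265]
0.021 [ 0.5279  0.1962 -0.3537] [-0.1142  0.0243 -0.0466]
0.014 [-0.7194  0.4888  0.2776] [-0.0769  0.037  -0.0175]
0.007 [-0.5889  0.7417  0.2083] [-0.0933  0.0177 -0.0495]
-0.0 [-0.3687  1.3596  6.2394] [ 0.5465 -0.1841  1.0649]
22.9833
```

View pics/w5c.png

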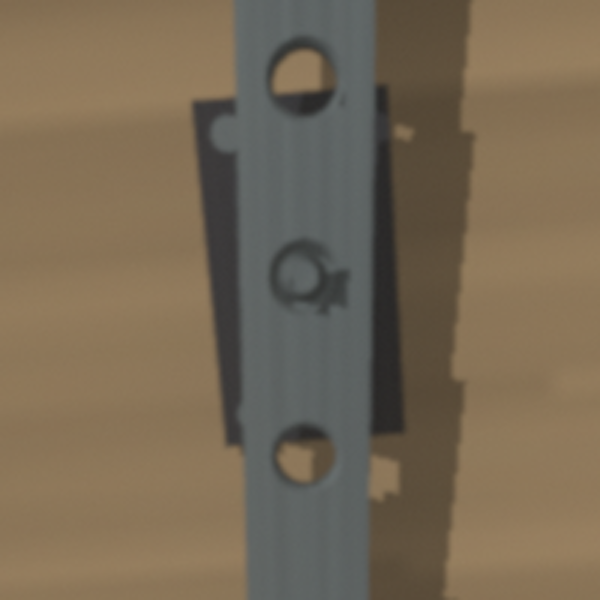

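Run:
```python
from h import *
K=dict(px=.0271,dy=-.0011)
p,q,t=stay(.175,.0035,**K)
manip.movel(list(p),speed=.02,orientation=q); manip.wait(.15); print(manip.get_contact_force(),t)
manip.grip(0.14,20); manip.grip(0.5); manip.wait(.2); print(manip.get_grip_width(),manip.get_contact_force())
p=np.array(manip.get_ee_pos())
g=manip.movel(list(p+[0,0,.06]),speed=.08,guard=6); print(g,manip.get_ee_pos()-p)
if g: manip.movel(list(p+[0,0,.06]),speed=.08)
manip.wait(.3)
im=save("wrist","w6");cv2.imwrite("pics/w6c.png",cv2.resize(im[:300,:,::-1],None,fx=1.5,fy=1.5,interpolation=cv2.INTER_CUBIC))
for th in("knob","mid_hole"):
    print(th,[(round(d["p"],2),w2b(world("wrist",d["at"]))) for d in viewer.tip_of("wrist",th)[:2]])
print(manip.get_t())
```

```text
[-2.8229  0.0005  3.4862] 0.409335127593434
0.5051845633927509 [-0.6223 -0.0022 -0.147 ]
False [-0.0003  0.0001  0.0594]
knob [(0.6, array([-0.0507,  0.0448,  0.1879]))]
mid_hole [(0.56, array([0.0262, 0.0417, 0.1643]))]
25.575
```

View pics/w6c.png

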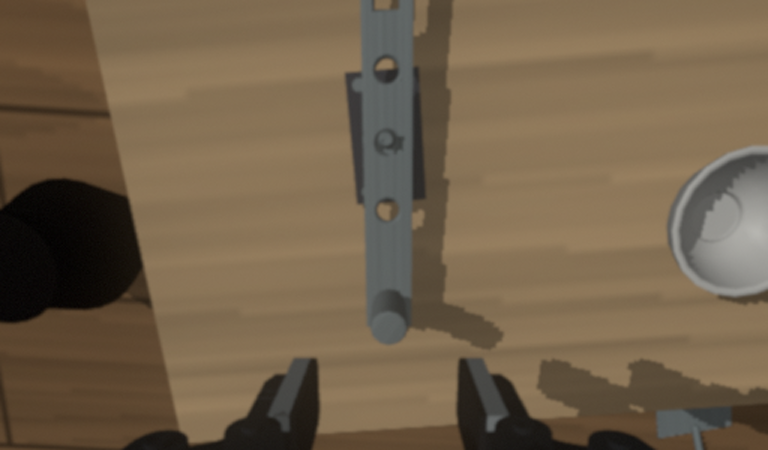

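The pin stands through the middle hole at crop (387,141), with the holes either side free. The knob at (389,325) is released at its level height, and the bowl hasn't moved.

Run:
```python
from rig import manip
print(manip.finish_job())
```

```text
the job is handed in; nothing more can be done
None
```

The job is handed in at about 26 s of the allowed 58 s: the flap is held open about 0.41 rad (computed from the stay's geometry), with the stay's middle hole down over the pin to its collar, the knob released and the gripper clear.

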